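# Clamp the plaster mould shut

## Robot

A 6-joint arm with a two-finger parallel gripper is mounted at the origin on the work surface. World frame = base frame: x ahead of the robot, y to its left, z up, the work surface at z = 0. Lengths are in mm, angles in rad, forces in N, time in s.
With the tool pointing down it reaches from about 350 to 975 mm from the base axis. Payload 7.1 kg.
Tool frame: the origin (TCP) lies at the very end of the fingers, on their centre line; the grasp point (between the pads) lies 19 mm behind it; z points along the fingers, x is the direction in which the jaws open and shut, and the axes are right-handed (so a half turn about z gives the same grasp; the last joint's range is limited). The gripper opens to 88 mm and grips with 3 to 60 N. Pads are 20 mm wide; open, the fingers measure 115 mm over their backs; the gripper's body (75 mm by 178 mm) begins 61 mm behind the grasp point.
Start: joints at [1.197, 0.423, 1.63, -0, 1.089, -0.019], TCP at [217.095, 586.067, 222.675] pointing down, gripper open.
Joint ranges: [-3, 3], [-0.9, 2.11], [0.09, 2.58], [-1.31, 4.45], [0.11, 2.69], [-2.54, 2.54]. Speed limits (rad/s): [2.39, 2.39, 3.01, 3.14, 3.14, 3.14].

## Interface

Orientations are given as a rotation vector (axis times angle).
In Python, from workcell import ctrl gives the robot as it stands. The module is installed in compiled form; this text tells all that it offers.
- The arm moves only by the tool move_arm, never from a script. Its argument "motion" is a list of rows, each a list of 2 entries, a list of its own where there are three numbers: the shift along the tool's x, y, z normalised to -1 to 1, where 1 is 150 mm, then the turn, a rotation vector about the tool's x, y, z normalised to -1 to 1, where 1 is 60 degrees. In form: [[[x, y, z], [rx, ry, rz]], ...]. A call has exactly 5 rows; each row is the pose to reach, as a shift and turn from the pose commanded when the call began, along the tool's axes at that moment; what a row does not reach only later rows make up. A row lasts 1/8 s, in which the tool goes at most 62.5 mm and 10.7 degrees, less where a joint would pass 70% of its speed; a pose out of reach is approached as far as the arm can. A call with a number of a shift or a turn outside -1 to 1 is refused whole. A call with a gripper value outside its range is refused whole. "gripper" is the opening, from 0 (shut) to 1 (fully open), set as the call begins (left out, the last holds). The fingers move at their own pace and stop on an object; the grip force is fixed at half the most. Time passes only in rows, so rows that repeat a pose let the fingers close, or fill a call up. It gives the time, the measured TCP pose, the force and the opening at its end, in the units of the state.
- ctrl.get_obs(): the state, without advancing time (a new reading comes with each control period).
- ctrl.get_image(name): name is "side" or "top" or "wrist"; returns a dict with "pixels" (400x640x3 uint8, red, green, blue), "camera_matrix" (3x3 intrinsics, pixels), "R" (3x3) and "t" (3): a world point X has camera coordinates R X + t; the wrist camera has in their place "mount" (4x4, takes a point from camera to tool coordinates, whose origin is the TCP and whose axes are the tool frame's). Camera axes: x right, y down, z forward; pixel columns grow to the right and rows downward; lengths in mm; the calibration is good to about 2 mm. A picture is of the moment at which its call begins: read the wrist's pose just before it. There is no depth.
- ctrl.close_job(): hands the job in, once; it reports no verdict.
Trained networks look in the newest picture that a camera, given by its name, has taken for a name from the list of things; names that differ only in an ending like _2 or _b are one class to them, and where a whole thing is asked for, a point or a joint stands for the part that bears it (a point fixed in the world has none). Each returns a list of dicts, best first, with "p" (0 to 1); they miss things now and then, are a little off and sometimes report something else, mostly with a low value. They report only what shows in the picture. A call takes as long as a camera call.
- ctrl.boxes_of(camera, name): "location" ([x, y, z] in mm, in world coordinates, good to about 4 mm: the middle of the surface that is visible of it).
- ctrl.regions_of(camera, name): "mask" (400x640 bool, what is visible of it).
- ctrl.pinpoint(camera, name): "location" ([x, y, z] in mm, in world coordinates, good to about 4 mm: a listed point, or the origin of a listed thing).
The state is a dict: "t": time; "qpos": joint angles; "qvel": joint speeds; "joint_torque": joint torques, N m; "ee_pos": TCP position; "orientation": TCP orientation; "ft_force": force on the tool from outside, world axes, zero at the start; "moment": the same for the moment, N m; "width": finger opening in mm.
Only numpy, scipy, OpenCV 4.12 (cv2) and the standard library are available. Lean on these libraries where they do the work, as an engineer would, in place of code of your own. Each camera call takes 0.05 s, during which the arm holds its last target.

## Task

Clamp the two-part plaster mould shut: with the back of a finger push the steel strap round on its post until it lies over the mould, fully home against its keeper, and then push the cam lever on the strap all the way down. Everything is done by pushing: do not shift the upper mould half, and leave the other things on the bench where they are.

Things in the scene. Friction and masses are not known exactly. Their poses are not given: they have to be found in the camera images.
- mould_frame: fixed wooden board 250 x 290 x 18 mm (x, y, z): mould in its middle, steel pivot post (22 mm diameter) at x = +90 mm, steel keeper (hooked post, top 142 mm above the bench) at x = -90 mm on the -y side; its lip, over the last 9 mm of the closed strap, ends 4 mm past the centre line. Origin: centre of its underside, on the bench. Its -x axis points roughly to the robot, z up
- upper_mould_mid (a point): centre of the loose upper mould half (0.5 to 1 kg), resting freely on the fixed lower half; not to be shifted. Each half is 110 x 120 x 40 mm (frame x, y, z). The plaster's top is 98 mm above the bench; a plywood pad 60 x 70 x 10 mm on its middle reaches to 108 mm
- clamp_strap (a joint): angle of the strap about the vertical post, rad. 0: over the mould, fully home at the keeper (hard stop); positive: swung out towards the frame's +y side (clockwise from above), at most 1.4. Starts between 0.75 and 1.25. It is stiff (about 0.25 N m) and stays where it is left
- strap_pivot (a point): point on the post's vertical axis at half the strap's height, 127 mm above the bench
- strap_end (a point): centre of the strap's free end face, 180 mm from strap_pivot. The strap is a level straight steel bar 26 mm wide, 14 mm tall, 120 to 134 mm above the bench. Home, it lies along the frame's x axis with its end under the keeper's lip. A presser foot hangs under it and the lever's bearing stands on it 90 mm from the pivot; the raised lever stands above the half nearer the post
- cam_lever (a joint): angle of the cam lever, rad. 0: raised, 0.9 rad (52 degrees) above level; 0.9: all the way down, level along the strap (hard stop). Starts between 0 and 0.25. It takes about 0.35 N m to turn (3 to 4 N at its end, square to it) and stays where it is left; a straight-down push can jam by friction while it is steep, so follow its arc
- lever_pivot (a point): the lever's horizontal hinge axis, on the strap's centre line 90 mm from the post axis, 150 mm above the bench; it moves with the strap
- lever_end (a point): end of the lever, on its centre line, 114 mm from lever_pivot. The lever is a steel bar with a black grip (last 48 mm) 24 mm wide and 14 mm thick. It leans from its hinge towards the post, and tips down towards the post; when down its end lies 24 mm beyond the post axis, with the grip's top face 157 mm above the bench
- test_cup: small unfired clay cup, 48 mm tall and 48 mm across, standing on the frame's board to the -y side of the mould (frame axes); bystander; origin at the centre of its foot
- wood_knife: flat wooden modelling knife, 145 mm long and 10 mm thick, lying on the frame's board to the +y side of the mould, under the sweep of the strap; bystander; origin at its underside
- glaze_jar: white lidded jar, 68 mm across and 95 mm tall, on the bench to the left; bystander; origin at the centre of its foot
- slip_jar: white lidded jar, 68 mm across and 70 mm tall, on the bench to the left; bystander; origin at the centre of its foot
- steel_kidney: thin metal scraper disc, 84 mm across and 4 mm thick, lying on the bench to the right; bystander; origin at the centre of its underside
- wood_block: wooden smoothing block 100 x 45 x 30 mm with a small knob (52 mm tall in all), on the bench to the right; bystander; origin at the centre of its underside
- glaze_brush: brush 180 mm long, lying on the bench at the near left; bystander; origin at its underside

How it is judged:
By the outcome, as a careful person would: the job done as asked, in the order asked, and still so for the second after the job is handed in, with the robot touching nothing.
It also fails if it takes over 48 s, if anything falls off the work surface, if the arm or the gripper's body presses on something with over 40 N, if the wrist force passes 120 N, or if a joint passes its speed limit or range.

## Working session

There is one attempt and no reset: what is moved stays moved. The work goes in short steps, Python scripts to look and compute and a tool call to move; the robot and the scene stay as the last step left them, time stands still between calls to the robot, and variables do not carry over. Pictures are saved under pics/ and viewed, and the job is handed in when it is done.

Besides the shell and the picture viewer there is one more tool, called as name([rows], argument=value, ...), one row to a line, values as JSON. move_arm: Moves the arm, as the interface text tells. Its arguments: {"type":"object","properties":{"motion":{"type":"array","items":{"type":"array"}},"gripper":{"type":"number"}},"required":["motion"]}

```bash
mkdir -p pics; ls; cat > look.py <<'E'
from workcell import ctrl
import cv2,sys
def save(cam,fn):
    im=ctrl.get_image(cam); cv2.imwrite('pics/'+fn,cv2.cvtColor(im['pixels'],cv2.COLOR_RGB2BGR)); return im
E
python3 - <<'E'
from look import *
import numpy as np
np.set_printoptions(precision=1,suppress=True)
o=ctrl.get_obs();print({k:np.round(v,3) for k,v in o.items()})
for c in ['top','side']:
    save(c,c+'0.png')
    for n in ['mould_frame','upper_mould_mid','strap_pivot','strap_end','lever_pivot','lever_end','test_cup','wood_knife','glaze_jar','slip_jar']:
        try: print(c,n,[(np.array(d['location']),round(d['p'],2)) for d in ctrl.pinpoint(c,n)[:2]])
        except Exception as e: print(c,n,e)
E
```

```text
pics
{'t': np.float64(0.0), 'qpos': array([ 1.2,  0.4,  1.6,  0. ,  1.1, -0. ]), 'qvel': array([-0., -0., -0., -0., -0., -0.]), 'joint_torque': array([  0. , -54.5, -27.4,   0.1,   0. ,  -0. ]), 'ee_pos': array([216.9, 585.5, 221.9]), 'orientation': array([ 2.6,  1.8, -0. ]), 'ft_force': array([-0.2, -0.5, -0.7]), 'moment': array([ 0. , -0. , -0.1]), 'width': np.float64(87.638)}
top mould_frame [(array([574. , -70.4, 132.2]), 0.53)]
top upper_mould_mid [(array([487.3, -52.8,  80.1]), 0.71), (array([405.6, 382.6,  -2.1]), 0.21)]
top strap_pivot [(array([574. , -68.6, 130.8]), 0.91)]
top strap_end [(array([499.5,  87.4, 129.5]), 0.7)]
top lever_pivot [(array([537.1,   8.7, 150.4]), 0.75), (array([403.6, 386.6,  -2.3]), 0.43)]
top lever_end [(array([574.9, -73.1, 222.4]), 0.86)]
top test_cup [(array([ 434.4, -154.7,   16. ]), 0.62)]
top wood_knife [(array([532.9,  37.2,  15.9]), 0.48)]
top glaze_jar [(array([591.8, 439.5,  -0.3]), 0.59)]
top slip_jar [(array([408.9, 385.2,  -0.2]), 0.86), (array([531.5,  34.7,  15.1]), 0.44)]
side mould_frame [(array([483.6, -56.5,  -5.2]), 0.85)]
side upper_mould_mid [(array([482.3, -54.3,  77.4]), 0.6)]
side strap_pivot [(array([574.2, -72.7, 125.8]), 0.6)]
side strap_end [(array([591.7, 439.5,  -5.2]), 0.69), (array([494.4,  92.1, 125.2]), 0.61)]
side lever_pivot [(array([533.2,   6.1, 150.6]), 0.71)]
side lever_end [(array([574.2, -71.7, 220.1]), 0.67)]
side test_cup [(array([ 432.2, -156. ,    9.9]), 0.86)]
side wood_knife [(array([575.1, -69.9, 221.7]), 0.45)]
side glaze_jar [(array([587.9, 440.2,  -3.2]), 0.78), (array([483.1, -52.2,  78.7]), 0.35)]
side slip_jar [(array([404.5, 384.4,   1. ]), 0.81)]
```

View pics/top0.png

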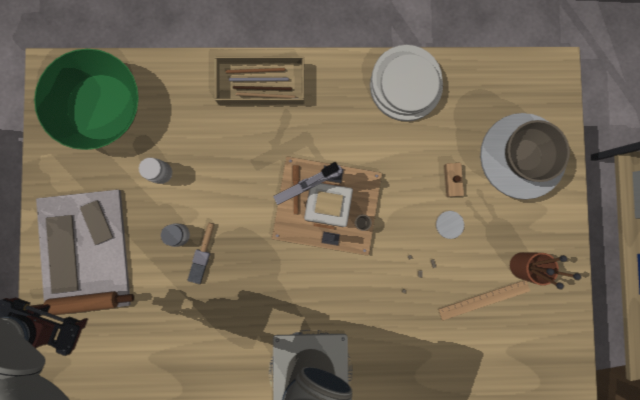

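View pics/side0.png

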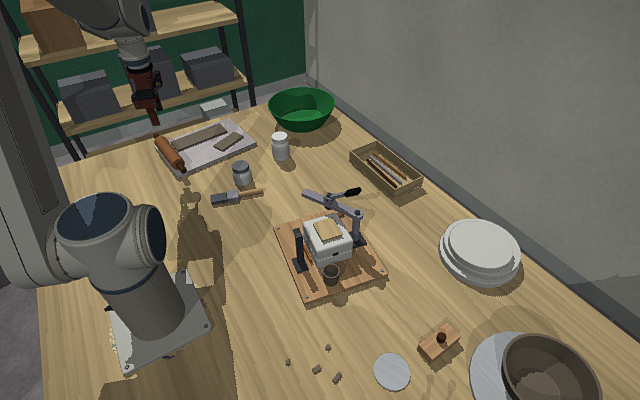

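```bash
cat > plan.py <<'E'
import numpy as np, json, os
from scipy.spatial.transform import Rotation as Rn
def Rd(yaw,tilt=None): # tool down, tool x at yaw(deg)
    c,s=np.cos(np.radians(yaw)),np.sin(np.radians(yaw))
    return Rn.from_matrix(np.array([[c,s,0],[s,-c,0],[0,0,-1.]]))
def row(p0,R0,p,yaw):
    d=R0.inv().apply(np.array(p)-p0)/150
    r=(R0.inv()*Rd(yaw)).as_rotvec()/np.radians(60)
    return [[round(float(v),3) for v in d],[round(float(v),3) for v in r]]
def seq(p0,yaw0,targets):
    R0=Rd(yaw0)
    return [row(np.array(p0),R0,t[:3],t[3]) for t in targets]
def show(p0,yaw0,targets):
    """chains calls: chunk of 5"""
    for i in range(0,len(targets),5):
        ch=targets[i:i+5]; print(json.dumps(seq(p0,yaw0,ch))); p0=ch[-1][:3]; yaw0=ch[-1][3]
def yaw_of(rv):
    x=Rn.from_rotvec(rv).as_matrix()[:,0]; return float(np.degrees(np.arctan2(x[1],x[0])))
def lerp(a,b,n): return [list(np.array(a)+(np.array(b)-np.array(a))*(k+1)/n) for k in range(n)]
E
python3 - <<'E'
from plan import *
from workcell import ctrl
o=ctrl.get_obs(); y0=yaw_of(o['orientation']); print(y0, Rn.from_rotvec(o['orientation']).as_matrix().round(3).tolist())
p0=[217.1,586.1,222.7]
show(p0,y0,lerp(p0+[y0],[560,92,222.7,26],20))
E
```

```text
69.6703839744181 [[0.347, 0.938, -0.0], [0.938, -0.347, 0.0], [0.0, -0.0, -1.0]]
[[[-0.115, 0.164, 0.0], [0.0, 0.0, 0.036]], [[-0.229, 0.329, 0.0], [0.0, 0.0, 0.073]], [[-0.344, 0.493, 0.0], [0.0, 0.0, 0.109]], [[-0.459, 0.658, 0.0], [0.0, 0.0, 0.146]], [[-0.574, 0.822, 0.0], [0.0, 0.0, 0.182]]]
[[[-0.082, 0.183, 0.0], [0.0, 0.0, 0.036]], [[-0.163, 0.366, 0.0], [0.0, 0.0, 0.073]], [[-0.245, 0.549, 0.0], [0.0, 0.0, 0.109]], [[-0.326, 0.733, 0.0], [0.0, 0.0, 0.146]], [[-0.408, 0.916, 0.0], [0.0, 0.0, 0.182]]]
[[[-0.045, 0.195, 0.0], [0.0, 0.0, 0.036]], [[-0.091, 0.391, 0.0], [0.0, 0.0, 0.073]], [[-0.136, 0.586, 0.0], [0.0, 0.0, 0.109]], [[-0.181, 0.781, 0.0], [0.0, 0.0, 0.146]], [[-0.227, 0.976, 0.0], [0.0, 0.0, 0.182]]]
[[[-0.008, 0.2, 0.0], [0.0, 0.0, 0.036]], [[-0.015, 0.401, 0.0], [0.0, 0.0, 0.073]], [[-0.023, 0.601, 0.0], [0.0, 0.0, 0.109]], [[-0.03, 0.801, 0.0], [0.0, 0.0, 0.146]], [[-0.038, 1.002, 0.0], [0.0, 0.0, 0.182]]]
```

move_arm([
  [[-0.115,0.164,0.0],[0.0,0.0,0.036]],
  [[-0.23,0.33,0.0],[0.0,0.0,0.073]],
  [[-0.345,0.493,0.0],[0.0,0.0,0.11]],
  [[-0.46,0.658,0.0],[0.0,0.0,0.146]],
  [[-0.574,0.822,0.0],[0.0,0.0,0.182]],
], gripper=0)

```text
t: 1.72
ee_pos: [303.3, 461.7, 222.8]
orientation: [-2.738, -1.54, -0.0]
ft_force: [0.0, 1.0, -0.3]
width: 41.7
```

move_arm([
  [[-0.082,0.183,0.0],[0.0,0.0,0.036]],
  [[-0.163,0.366,0.0],[0.0,0.0,0.073]],
  [[-0.245,0.549,0.0],[0.0,0.0,0.11]],
  [[-0.326,0.733,0.0],[0.0,0.0,0.146]],
  [[-0.408,0.916,0.0],[0.0,0.0,0.182]],
])

```text
t: 2.35
ee_pos: [389.1, 338.1, 222.8]
orientation: [-2.873, -1.272, -0.001]
ft_force: [0.1, -0.0, 0.4]
width: 0.7
```

move_arm([
  [[-0.045,0.195,0.0],[0.0,0.0,0.036]],
  [[-0.09,0.39,0.0],[0.0,0.0,0.073]],
  [[-0.136,0.586,0.0],[0.0,0.0,0.11]],
  [[-0.18,0.781,0.0],[0.0,0.0,0.146]],
  [[-0.227,0.976,0.0],[0.0,0.0,0.182]],
])

```text
t: 2.98
ee_pos: [474.8, 214.6, 222.8]
orientation: [-2.981, -0.993, -0.001]
ft_force: [0.4, 0.4, 0.7]
width: 0.4
```

```bash
python3 - <<'E'
from look import *
import numpy as np
from plan import *
np.set_printoptions(precision=1,suppress=True)
o=ctrl.get_obs();print({k:np.round(o[k],3) for k in ['t','ee_pos','qpos','width','ft_force']},yaw_of(o['orientation']))
im=save('wrist','w1.png')
for n in ['strap_pivot','strap_end','lever_pivot','lever_end','upper_mould_mid']:
    print(n,[(np.array(d['location']),round(d['p'],2)) for d in ctrl.pinpoint('wrist',n)[:2]])
E
```

```text
{'t': np.float64(2.975), 'ee_pos': array([474.8, 214.6, 222.8]), 'qpos': array([ 0.4,  0.3,  1.9,  0. ,  1. , -0.2]), 'width': np.float64(0.442), 'ft_force': array([0.4, 0.4, 0.7])} 36.83887932172749
strap_pivot [(array([490.4, -51.8,  76.1]), 0.71), (array([352.4, 314.5,  -1.5]), 0.47)]
strap_end []
lever_pivot []
lever_end []
upper_mould_mid [(array([488.9, -50.1,  74.8]), 0.87)]
```

View pics/w1.png

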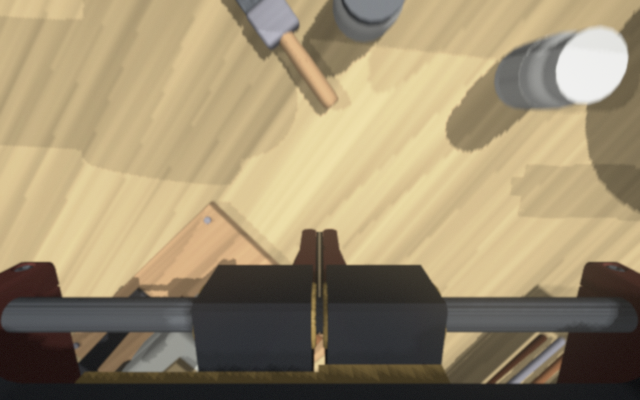

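```bash
python3 - <<'E'
from look import *
import numpy as np
np.set_printoptions(precision=1,suppress=True)
for c in ['top','side']:
    im=save(c,c+'1.png'); np.savez(c+'cam.npz',K=im['camera_matrix'],R=im['R'],t=im['t'])
    px=cv2.imread(f'pics/{c}1.png')
    u,v=(330,195) if c=='top' else (335,245)
    crop=px[v-60:v+60,u-80:u+80]
    cv2.imwrite(f'pics/{c}1c.png',cv2.resize(crop,(800,600),interpolation=cv2.INTER_CUBIC))
    for n in ['strap_pivot','strap_end','lever_pivot','lever_end','upper_mould_mid','mould_frame']:
        print(c,n,[(np.array(d['location']),round(d['p'],2)) for d in ctrl.pinpoint(c,n)[:1]])
print(ctrl.get_obs()['t'])
E
```

```text
top strap_pivot [(array([574.9, -69.4, 133.1]), 0.9)]
top strap_end [(array([496.2,  87.6, 127.3]), 0.56)]
top lever_pivot [(array([535.1,  10.3, 150.6]), 0.53)]
top lever_end [(array([572.3, -73.3, 220.9]), 0.73)]
top upper_mould_mid [(array([486.7, -52.8,  78.3]), 0.68)]
top mould_frame [(array([494.6,  89.8, 124.5]), 0.46)]
side strap_pivot [(array([573.2, -73.9, 123.6]), 0.91)]
side strap_end [(array([495.1,  94.4, 129. ]), 0.82)]
side lever_pivot [(array([535.6,   5.3, 150.8]), 0.78)]
side lever_end [(array([573.4, -70.7, 219.8]), 0.63)]
side upper_mould_mid [(array([484.4, -53. ,  75.6]), 0.62)]
side mould_frame [(array([481.4, -54.3,  -2.3]), 0.74)]
3.975
```

View pics/top1c.png

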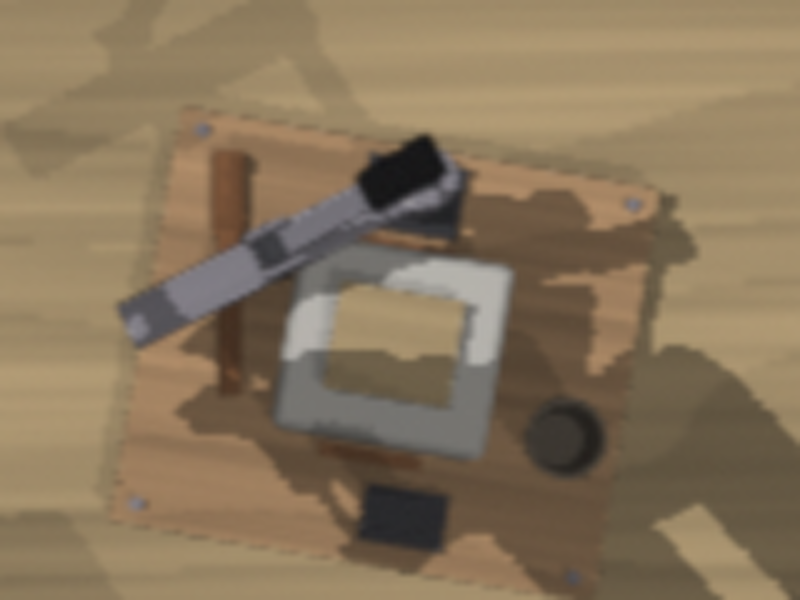

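View pics/side1c.png

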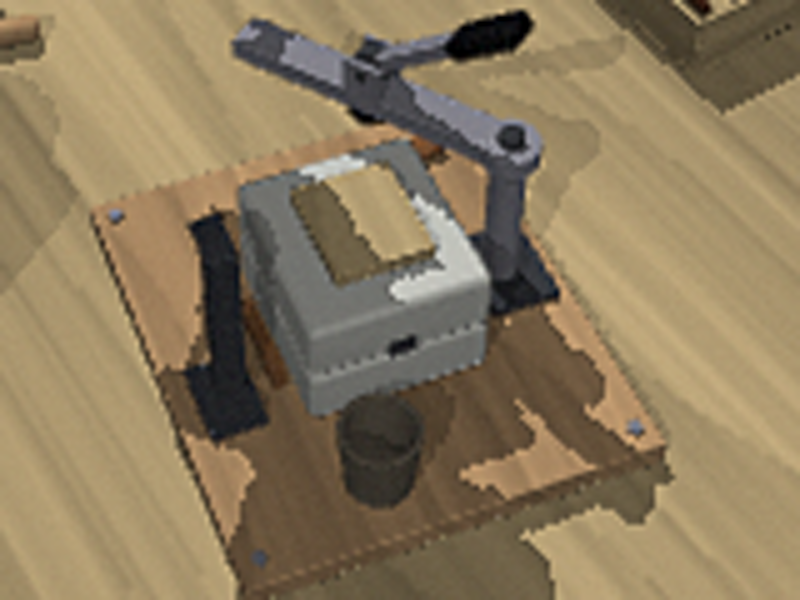

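```bash
python3 - <<'E'
import numpy as np
np.set_printoptions(precision=1,suppress=True)
def ray(c,uv,z):
    d=np.load(c+'cam.npz');C=-d['R'].T@d['t'];r=d['R'].T@np.linalg.inv(d['K'])@[*uv,1];return C+r*(z-C[2])/r[2]
P={}
for c,off,pts in [('top',(250,135),[(202,130),(632,205),(137,504),(573,577)]),('side',(255,185),[(115,215),None,None,(259,558)])]:
    for k,p in enumerate(pts):
        if p: P[c,k]=ray(c,(p[0]/5+off[0],p[1]/5+off[1]),18); print(c,k,P[c,k])
t=[P['top',k] for k in range(4)]
print('centre',np.mean(t,0),[np.degrees(np.arctan2(*(a-b)[1::-1])) for a,b in [(t[0],t[2]),(t[1],t[3])]],[np.degrees(np.arctan2(*(a-b)[1::-1]))-90 for a,b in [(t[0],t[1]),(t[2],t[3])]])
# pivot/ends
for c,off,pts in [('top',(250,135),{'end_tip':(135,326,134),'pivot':(455,180,134)}),('side',(255,185),{'pivot':(515,138,140),'end':(244,45,134)})]:
    for n,(u,v,z) in pts.items(): print(c,n,ray(c,(u/5+off[0],v/5+off[1]),z))
d=np.load('topcam.npz');print(-d['R'].T@d['t'])
E
```

```text
top 0 [620.4  52.   18. ]
top 1 [ 573.  -203.6   18. ]
top 2 [399.1  92.1  18. ]
top 3 [ 352.9 -164.1   18. ]
side 0 [401.7  91.5  18. ]
side 3 [ 354.6 -164.6   18. ]
centre [486.4 -55.9  18. ] [np.float64(-10.279767871763102), np.float64(-10.17761727592058)] [np.float64(-10.489970033963687), np.float64(-10.221147972806563)]
top end_tip [495.9  84.4 134. ]
top pivot [572.9 -88.5 134. ]
side pivot [575.5 -78.6 140. ]
side end [489.7  73.2 134. ]
[ 417.     5.4 1258.4]
```

```bash
cat >> plan.py <<'E'
PIV=np.array([574.6,-71.6]); YAW=-10.3; HOME=169.7
def strap(phi,r=150,off=26.5,z=119):
    a=np.radians(phi); d=np.array([np.cos(a),np.sin(a)]); n=np.array([-d[1],d[0]])
    return [*(PIV+r*d-n*off),z,phi-90]
E
python3 - <<'E'
from plan import *
a=strap(115.6,off=55,z=222); b=strap(115.6,off=55); print(a,b)
p0=[474.8,214.6,222.8,36.84]
show(p0[:3],p0[3],lerp(p0,a,5)+lerp(a,b,5)+[strap(115.6,off=o) for o in (47,40,33,28)]+[strap(118)])
show(strap(118)[:3],28,[strap(118+k*4) for k in range(1,11)])
E
```

```text
[np.float64(559.387926631984), np.float64(87.43959514487611), 222, 25.599999999999994] [np.float64(559.387926631984), np.float64(87.43959514487611), 119, 25.599999999999994]
[[[-0.011, 0.203, 0.001], [0.0, 0.0, 0.037]], [[-0.023, 0.407, 0.002], [0.0, 0.0, 0.075]], [[-0.034, 0.61, 0.003], [0.0, 0.0, 0.112]], [[-0.046, 0.813, 0.004], [0.0, 0.0, 0.15]], [[-0.057, 1.017, 0.005], [0.0, 0.0, 0.187]]]
[[[0.0, -0.0, 0.137], [0.0, 0.0, 0.0]], [[0.0, -0.0, 0.275], [0.0, 0.0, 0.0]], [[0.0, -0.0, 0.412], [0.0, 0.0, 0.0]], [[0.0, -0.0, 0.549], [0.0, 0.0, 0.0]], [[0.0, -0.0, 0.687], [0.0, 0.0, 0.0]]]
[[[-0.053, -0.0, 0.0], [0.0, 0.0, 0.0]], [[-0.1, -0.0, 0.0], [0.0, 0.0, 0.0]], [[-0.147, 0.0, 0.0], [0.0, 0.0, 0.0]], [[-0.18, 0.0, 0.0], [0.0, 0.0, 0.0]], [[-0.232, -0.007, 0.0], [0.0, 0.0, -0.04]]]
[[[-0.07, -0.01, 0.0], [0.0, 0.0, -0.067]], [[-0.141, -0.015, 0.0], [0.0, 0.0, -0.133]], [[-0.212, -0.015, 0.0], [0.0, 0.0, -0.2]], [[-0.282, -0.01, 0.0], [0.0, 0.0, -0.267]], [[-0.353, -0.0, 0.0], [0.0, 0.0, -0.333]]]
[[[-0.07, -0.01, 0.0], [0.0, 0.0, -0.067]], [[-0.141, -0.015, 0.0], [0.0, 0.0, -0.133]], [[-0.212, -0.015, 0.0], [0.0, 0.0, -0.2]], [[-0.282, -0.01, 0.0], [0.0, 0.0, -0.267]], [[-0.353, -0.0, 0.0], [0.0, 0.0, -0.333]]]
```

move_arm([
  [[-0.011,0.203,0.0],[0.0,0.0,0.037]],
  [[-0.023,0.405,0.0],[0.0,0.0,0.075]],
  [[-0.034,0.61,0.003],[0.0,0.0,0.112]],
  [[-0.046,0.81,0.004],[0.0,0.0,0.15]],
  [[-0.057,1.0,0.005],[0.0,0.0,0.187]],
])

```text
t: 4.6
ee_pos: [558.0, 89.3, 221.9]
orientation: [3.064, 0.696, -0.0]
ft_force: [-0.2, 0.6, -0.1]
width: 0.9
```

move_arm([
  [[0,0,0.15],[0,0,0]],
  [[0,0,0.35],[0,0,0]],
  [[0,0,0.55],[0,0,0]],
  [[0,0,0.687],[0,0,0]],
  [[0,0,0.687],[0,0,0]],
])

```text
t: 5.22
ee_pos: [556.3, 90.1, 117.4]
orientation: [-3.063, -0.698, 0.005]
ft_force: [-0.2, 0.1, 0.3]
width: 0.6
```

```bash
python3 - <<'E'
from look import *
px=[]
for c in ['top','side']:
    im=save(c,c+'2.png'); p=cv2.imread(f'pics/{c}2.png')
    u,v=(330,195) if c=='top' else (345,215)
    px.append(cv2.resize(p[v-65:v+65,u-80:u+80],(640,520),interpolation=cv2.INTER_CUBIC))
    cv2.imwrite(f'pics/{c}2c.png',px[-1])
E
```

```text
(no output)
```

View pics/side2c.png

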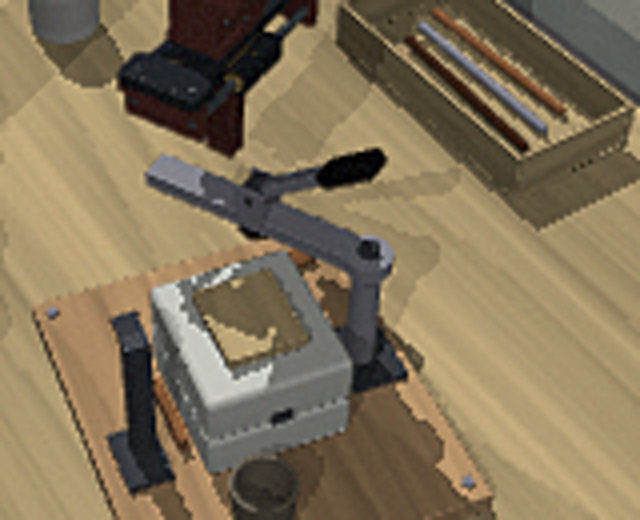

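View pics/top2c.png

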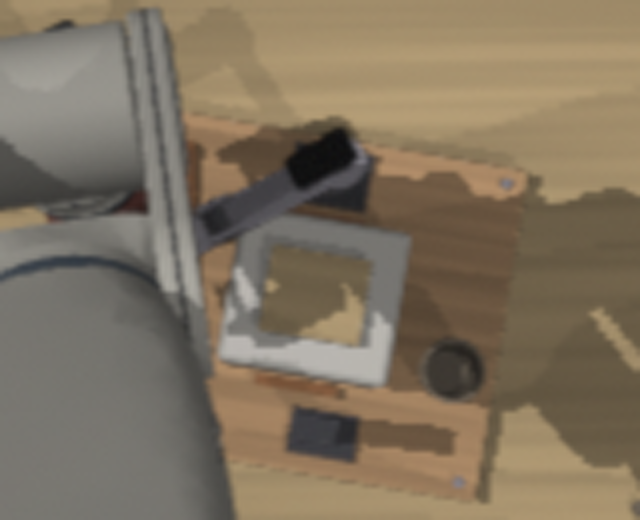

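```bash
python3 - <<'E'
from plan import *
from workcell import ctrl
o=ctrl.get_obs(); p=o['ee_pos']; y=yaw_of(o['orientation']); print(o['t'],p,y)
# commanded estimate
c=[559.1,89.9,119]; c=list(p)
show(c,y,[strap(115.6,off=o) for o in (50,44,37,30)]+[strap(117)])
show(strap(117)[:3],27,[strap(117+k*4) for k in range(1,11)])
E
```

```text
5.325 [557.7943921   90.3362413  119.34647468] 25.688996723345717
[[[-0.032, 0.022, 0.002], [0.0, 0.0, 0.001]], [[-0.072, 0.022, 0.002], [0.0, 0.0, 0.001]], [[-0.119, 0.022, 0.002], [0.0, 0.0, 0.001]], [[-0.165, 0.022, 0.002], [0.0, 0.0, 0.001]], [[-0.213, 0.018, 0.002], [0.0, 0.0, -0.022]]]
[[[-0.07, -0.01, 0.0], [0.0, 0.0, -0.067]], [[-0.141, -0.015, 0.0], [0.0, 0.0, -0.133]], [[-0.212, -0.015, 0.0], [0.0, 0.0, -0.2]], [[-0.282, -0.01, 0.0], [0.0, 0.0, -0.267]], [[-0.353, -0.0, 0.0], [0.0, 0.0, -0.333]]]
[[[-0.07, -0.01, 0.0], [0.0, 0.0, -0.067]], [[-0.141, -0.015, 0.0], [0.0, 0.0, -0.133]], [[-0.212, -0.015, 0.0], [0.0, 0.0, -0.2]], [[-0.282, -0.01, 0.0], [0.0, 0.0, -0.267]], [[-0.353, -0.0, 0.0], [0.0, 0.0, -0.333]]]
```

move_arm([
  [[-0.032,0.022,0.0],[0,0,0]],
  [[-0.072,0.022,0.0],[0,0,0]],
  [[-0.12,0.022,0.0],[0,0,0]],
  [[-0.165,0.022,0.0],[0,0,0]],
  [[-0.213,0.018,0.0],[0,0,-0.022]],
])

```text
t: 5.95
ee_pos: [529.3, 73.8, 119.0]
orientation: [3.054, 0.735, 0.0]
ft_force: [0.1, 0.3, -0.7]
width: 0.4
```

move_arm([
  [[-0.07,-0.01,0.0],[0.0,0.0,-0.067]],
  [[-0.14,-0.015,0.0],[0.0,0.0,-0.133]],
  [[-0.21,-0.015,0.0],[0.0,0.0,-0.2]],
  [[-0.28,-0.01,0.0],[0.0,0.0,-0.267]],
  [[-0.353,0.0,0.0],[0.0,0.0,-0.333]],
])

```text
t: 6.58
ee_pos: [482.7, 49.9, 119.1]
orientation: [2.879, 1.257, 0.002]
ft_force: [2.2, 0.1, -0.3]
width: 0.3
```

```bash
python3 - <<'E'
from look import *
from plan import *
for c in ['side']:
    im=save(c,c+'3.png'); p=cv2.imread(f'pics/{c}3.png')
    u,v=(345,215)
    cv2.imwrite(f'pics/{c}3c.png',cv2.resize(p[v-65:v+65,u-80:u+80],(640,520),interpolation=cv2.INTER_CUBIC))
    for n in ['strap_end','lever_end','lever_pivot','upper_mould_mid']:
        print(c,n,[(np.array(d['location']).round(1),round(d['p'],2)) for d in ctrl.pinpoint(c,n)[:1]])
o=ctrl.get_obs();print(o['ee_pos'],yaw_of(o['orientation']),o['ft_force'],strap(137))
E
```

```text
side strap_end [(array([448.9,  56.5, 127.6]), 0.79)]
side lever_end [(array([575.9, -71.2, 220.4]), 0.78)]
side lever_pivot [(array([508.4,  -9.1, 146. ]), 0.71)]
side upper_mould_mid [(array([483.3, -52.7,  79.5]), 0.71)]
[482.76961518  50.05156866 118.9557235 ] 46.93272118094054 [-0.05517329  0.13239033 -0.23384204] [np.float64(482.96990129878066), np.float64(50.08062710228282), 119, 47]
```

View pics/side3c.png

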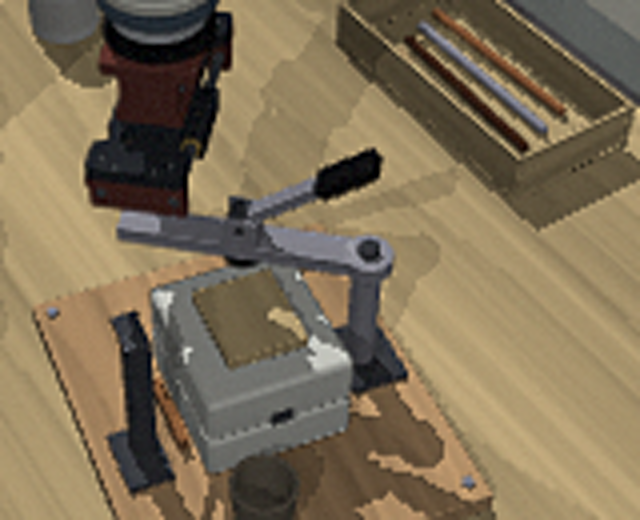

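move_arm([
  [[-0.07,-0.01,0.0],[0.0,0.0,-0.067]],
  [[-0.14,-0.015,0.0],[0.0,0.0,-0.133]],
  [[-0.21,-0.015,0.0],[0.0,0.0,-0.2]],
  [[-0.28,-0.01,0.0],[0.0,0.0,-0.267]],
  [[-0.353,0.0,0.0],[0.0,0.0,-0.333]],
])

```text
t: 7.45
ee_pos: [447.3, 11.4, 119.1]
orientation: [2.618, 1.735, 0.002]
ft_force: [1.5, -0.0, -0.1]
width: 0.5
```

```bash
python3 - <<'E'
from plan import *
from workcell import ctrl
o=ctrl.get_obs();p=o['ee_pos'];y=yaw_of(o['orientation']);print(p,y,strap(157),o['ft_force'])
show(strap(157)[:3],67,[strap(157+2*k) for k in (1,2,3,4,5)]); show(strap(167)[:3],77,[strap(167+.6*k) for k in range(1,6)])
E
```

```text
[447.32714373  11.37942977 119.08715316] 67.06442537841386 [np.float64(446.87864688709976), np.float64(11.403047889880739), 119, 67] [ 1.48520444 -0.03204492 -0.10481218]
[[[-0.035, -0.006, 0.0], [0.0, 0.0, -0.033]], [[-0.07, -0.01, 0.0], [0.0, 0.0, -0.067]], [[-0.105, -0.013, 0.0], [0.0, 0.0, -0.1]], [[-0.141, -0.015, 0.0], [0.0, 0.0, -0.133]], [[-0.176, -0.015, 0.0], [0.0, 0.0, -0.167]]]
[[[-0.01, -0.002, 0.0], [0.0, 0.0, -0.01]], [[-0.021, -0.003, 0.0], [0.0, 0.0, -0.02]], [[-0.031, -0.005, 0.0], [0.0, 0.0, -0.03]], [[-0.042, -0.007, 0.0], [0.0, 0.0, -0.04]], [[-0.053, -0.008, 0.0], [0.0, 0.0, -0.05]]]
```

move_arm([
  [[-0.035,-0.006,0.0],[0.0,0.0,-0.033]],
  [[-0.07,-0.01,0.0],[0.0,0.0,-0.067]],
  [[-0.105,-0.013,0.0],[0.0,0.0,-0.1]],
  [[-0.14,-0.015,0.0],[0.0,0.0,-0.133]],
  [[-0.176,-0.015,0.0],[0.0,0.0,-0.167]],
])

```text
t: 8.07
ee_pos: [434.7, -12.0, 119.0]
orientation: [2.458, 1.956, 0.001]
ft_force: [-0.3, 2.4, 1.1]
width: 0.6
```

move_arm([
  [[-0.01,-0.002,0.0],[0.0,0.0,-0.01]],
  [[-0.02,-0.003,0.0],[0.0,0.0,-0.02]],
  [[-0.03,-0.005,0.0],[0.0,0.0,-0.03]],
  [[-0.04,-0.007,0.0],[0.0,0.0,-0.04]],
  [[-0.045,-0.008,0.0],[0.0,0.0,-0.045]],
])

```text
t: 8.7
ee_pos: [431.4, -18.5, 118.9]
orientation: [2.412, 2.013, 0.0]
ft_force: [1.5, 1.2, -0.4]
width: 0.4
```

```bash
python3 - <<'E'
from look import *
from plan import *
for c in ['side']:
    im=save(c,c+'4.png'); p=cv2.imread(f'pics/{c}4.png')
    u,v=(335,215)
    cv2.imwrite(f'pics/{c}4c.png',cv2.resize(p[v-65:v+65,u-80:u+80],(640,520),interpolation=cv2.INTER_CUBIC))
    for n in ['strap_end','lever_end','lever_pivot','upper_mould_mid']:
        print(c,n,[(np.array(d['location']).round(1),round(d['p'],2)) for d in ctrl.pinpoint(c,n)[:1]])
o=ctrl.get_obs();print(o['t'],o['ee_pos'],yaw_of(o['orientation']),o['ft_force'],strap(169.7))
E
```

```text
side strap_end [(array([396.3, -34.1, 126.3]), 0.66)]
side lever_end [(array([573.6, -70. , 223.5]), 0.61)]
side lever_pivot [(array([480.8, -58.1, 148.9]), 0.62)]
side upper_mould_mid [(array([485.4, -53.3,  78. ]), 0.84)]
8.95 [431.19831764 -18.50306615 118.80854894] 79.68574712446127 [ 0.61696943  1.04010258 -0.37254358] [np.float64(431.75550301055205), np.float64(-18.706714227308698), 119, 79.69999999999999]
```

View pics/side4c.png

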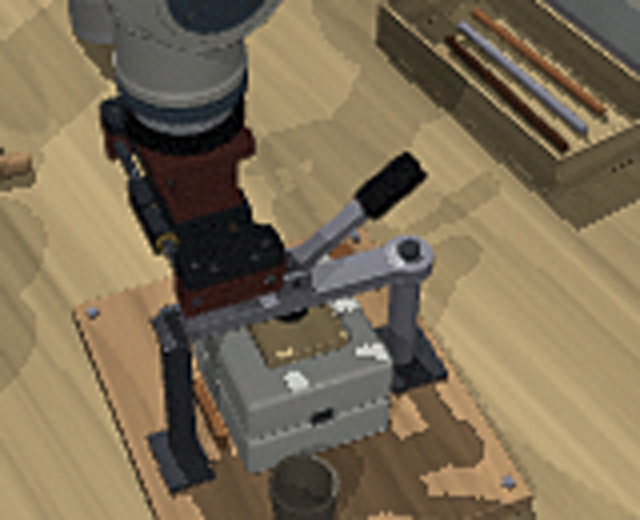

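move_arm([
  [[-0.007,0,0],[0,0,0]],
  [[-0.014,0,0],[0,0,0]],
  [[-0.02,0,0],[0,0,0]],
  [[-0.027,0,0],[0,0,0]],
  [[-0.027,0,0],[0,0,0]],
])

```text
t: 9.57
ee_pos: [430.4, -21.9, 118.8]
orientation: [-2.412, -2.011, -0.0]
ft_force: [-0.8, 5.8, 1.3]
width: 0.5
```

move_arm([
  [[-0.007,0,0],[0,0,0]],
  [[-0.014,0,0],[0,0,0]],
  [[-0.02,0,0],[0,0,0]],
  [[-0.02,0,0],[0,0,0]],
  [[-0.02,0,0],[0,0,0]],
])

```text
t: 10.2
ee_pos: [430.3, -22.2, 118.8]
orientation: [-2.412, -2.007, -0.006]
ft_force: [2.7, 28.8, 0.3]
width: 0.5
```

```bash
cat >> plan.py <<'E'
A=np.array([np.cos(np.radians(-10)),np.sin(np.radians(-10))]); HP=PIV-90*A
def lev(th,s=98,h=10,lift=0,yaw=80):
    u=s*np.cos(th)-7*np.sin(th)-h+lift*np.sin(th)*-1; z=150+s*np.sin(th)+7*np.cos(th)+lift*np.cos(th)
    return [*(HP+u*A),z,yaw]
E
python3 - <<'E'
from plan import *
from workcell import ctrl
o=ctrl.get_obs();p=o['ee_pos'];y=yaw_of(o['orientation'])
c=[430,-25.2,119]
n=np.array([np.cos(np.radians(80)),np.sin(np.radians(80))])
q=[c[0]+n[0]*35,c[1]+n[1]*35,119,80]
up=[q[0],q[1],250,80]; ab=lev(.68,lift=35); print(y,q,up,ab,HP)
show(c,y,lerp(c+[80],q,2)+lerp(q,up,3)+lerp(up,ab,5))
E
```

```text
79.53800557689384 [np.float64(436.0776862183426), np.float64(9.268271355427284), 119, 80] [np.float64(436.0776862183426), np.float64(9.268271355427284), 250, 80] [np.float64(525.1555793166134), np.float64(-62.881614588019254), np.float64(244.2797705413489), 80] [485.96730223 -55.97166401]
[[[0.117, -0.001, 0.0], [0.0, 0.0, -0.008]], [[0.233, -0.002, 0.0], [0.0, 0.0, -0.008]], [[0.233, -0.002, -0.291], [0.0, 0.0, -0.008]], [[0.233, -0.002, -0.582], [0.0, 0.0, -0.008]], [[0.233, -0.002, -0.873], [0.0, 0.0, -0.008]]]
[[[-0.074, 0.134, 0.008], [0.0, 0.0, 0.0]], [[-0.148, 0.267, 0.015], [0.0, 0.0, 0.0]], [[-0.222, 0.401, 0.023], [0.0, 0.0, 0.0]], [[-0.296, 0.535, 0.031], [0.0, 0.0, 0.0]], [[-0.371, 0.668, 0.038], [0.0, 0.0, 0.0]]]
```

move_arm([
  [[0.117,0,0.0],[0.0,0.0,-0.008]],
  [[0.233,0,0.0],[0.0,0.0,-0.008]],
  [[0.233,0,-0.29],[0.0,0.0,-0.008]],
  [[0.233,0,-0.58],[0.0,0.0,-0.008]],
  [[0.233,0,-0.873],[0.0,0.0,-0.008]],
])

```text
t: 10.82
ee_pos: [436.3, 8.8, 251.1]
orientation: [2.403, 2.023, -0.001]
ft_force: [0.3, -0.4, 0.4]
width: 0.5
```

```bash
python3 - <<'E'
from look import *
from plan import *
for c in ['side','top']:
    im=save(c,c+'5.png'); p=cv2.imread(f'pics/{c}5.png')
    u,v=(335,225) if c=='side' else (330,195)
    cv2.imwrite(f'pics/{c}5c.png',cv2.resize(p[v-65:v+65,u-80:u+80],(640,520),interpolation=cv2.INTER_CUBIC))
    for n in ['strap_end','lever_end','lever_pivot','upper_mould_mid']:
        print(c,n,[(np.array(d['location']).round(1),round(d['p'],2)) for d in ctrl.pinpoint(c,n)[:1]])
o=ctrl.get_obs();print(o['t'],o['ee_pos'],yaw_of(o['orientation']),o['ft_force'])
E
```

```text
side strap_end [(array([397.1, -36.4, 129.6]), 0.68)]
side lever_end [(array([575.4, -71.2, 221.9]), 0.8)]
side lever_pivot [(array([484.1, -60. , 146.3]), 0.54)]
side upper_mould_mid [(array([480.6, -49.3,  74.7]), 0.84)]
top strap_end [(array([575.8, -71.5, 222.4]), 0.73)]
top lever_end [(array([491. , -51.7,  75.4]), 0.58)]
top lever_pivot [(array([ 5.580e+02, -4.381e+02, -2.000e-01]), 0.67)]
top upper_mould_mid [(array([485.3, -54.4,  80.8]), 0.94)]
11.325 [435.83950566   8.93646503 248.75631133] 80.16922987405601 [-0.49980767  0.23503536  0.08845642]
```

View pics/side5c.png

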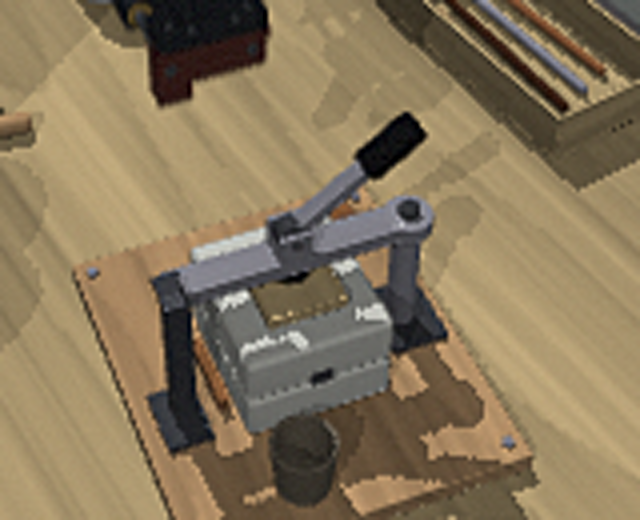

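```bash
python3 - <<'E'
from plan import *
s=[435.9,9,249.5,80]; ab=lev(.68,lift=30); print(ab)
show(s[:3],80,lerp(s,ab,4)+[ab])
show(ab[:3],80,[lev(.68,lift=l) for l in (20,12,5,0)]+[lev(.64)])
show(lev(.64)[:3],80,[lev(t) for t in (.59,.54,.49,.44,.39)])
show(lev(.39)[:3],80,[lev(t) for t in (.34,.29,.24,.19,.14)])
show(lev(.14)[:3],80,[lev(t) for t in (.11,.08,.05,.02,0)])
E
```

```text
[np.float64(528.2517805420803), np.float64(-63.427558401771684), np.float64(240.39190694759426), 80]
[[[-0.092, 0.173, 0.015], [0.0, 0.0, 0.0]], [[-0.184, 0.345, 0.03], [0.0, 0.0, 0.0]], [[-0.276, 0.518, 0.046], [0.0, 0.0, 0.0]], [[-0.369, 0.69, 0.061], [0.0, 0.0, 0.0]], [[-0.369, 0.69, 0.061], [0.0, 0.0, 0.0]]]
[[[0.0, 0.042, 0.052], [0.0, 0.0, 0.0]], [[0.0, 0.075, 0.093], [0.0, 0.0, 0.0]], [[0.0, 0.105, 0.13], [0.0, 0.0, 0.0]], [[0.0, 0.126, 0.156], [0.0, 0.0, 0.0]], [[0.0, 0.143, 0.175], [0.0, 0.0, 0.0]]]
[[[-0.0, 0.021, 0.025], [0.0, 0.0, 0.0]], [[0.0, 0.04, 0.052], [0.0, 0.0, 0.0]], [[-0.0, 0.058, 0.079], [0.0, 0.0, 0.0]], [[-0.0, 0.075, 0.107], [0.0, 0.0, 0.0]], [[-0.0, 0.09, 0.136], [0.0, 0.0, 0.0]]]
[[[-0.0, 0.014, 0.03], [0.0, 0.0, 0.0]], [[0.0, 0.026, 0.06], [0.0, 0.0, 0.0]], [[-0.0, 0.037, 0.091], [0.0, 0.0, 0.0]], [[0.0, 0.046, 0.122], [0.0, 0.0, 0.0]], [[0.0, 0.054, 0.154], [0.0, 0.0, 0.0]]]
[[[0.0, 0.004, 0.019], [0.0, 0.0, 0.0]], [[-0.0, 0.007, 0.039], [0.0, 0.0, 0.0]], [[0.0, 0.01, 0.058], [0.0, 0.0, 0.0]], [[0.0, 0.012, 0.078], [0.0, 0.0, 0.0]], [[0.0, 0.013, 0.091], [0.0, 0.0, 0.0]]]
```

move_arm([
  [[-0.092,0.173,0.015],[0,0,0]],
  [[-0.184,0.345,0.03],[0,0,0]],
  [[-0.276,0.518,0.046],[0,0,0]],
  [[-0.369,0.69,0.061],[0,0,0]],
  [[-0.369,0.69,0.061],[0,0,0]],
])

```text
t: 11.95
ee_pos: [529.6, -64.1, 239.6]
orientation: [-2.404, -2.021, 0.001]
ft_force: [0.0, 0.6, 0.2]
width: 0.5
```

```bash
python3 - <<'E'
from look import *
from plan import *
for c in ['side']:
    im=save(c,c+'6.png'); p=cv2.imread(f'pics/{c}6.png')
    u,v=(350,205)
    cv2.imwrite(f'pics/{c}6c.png',cv2.resize(p[v-65:v+65,u-80:u+80],(640,520),interpolation=cv2.INTER_CUBIC))
o=ctrl.get_obs();print(o['t'],o['ee_pos'],yaw_of(o['orientation']),o['ft_force'])
E
```

```text
12.0 [528.53883638 -63.397484   239.61115853] 80.11611880186653 [-1.09710527  0.38319147  0.08772561]
```

View pics/side6c.png

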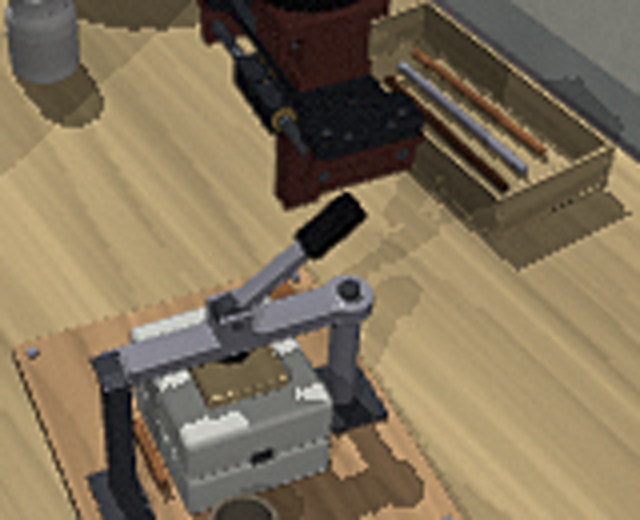

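```bash
python3 - <<'E'
import numpy as np
d=np.load('sidecam.npz')
for X in ([528.5,-63.4,239.6],[575,-71.3,222],[528.5,-63.4,319.6]):
    c=d['K']@(d['R']@np.array(X)+d['t']); u=c[:2]/c[2]; print(u,(u-[270,140])*4)
E
```

```text
[342.21978709 189.22358616] [288.87914837 196.89434463]
[358.26894811 189.41616387] [353.07579242 197.6646555 ]
[343.43229519 164.74485917] [293.72918077  98.97943668]
```

move_arm([
  [[0,0.042,0.052],[0,0,0]],
  [[0,0.075,0.093],[0,0,0]],
  [[0,0.105,0.13],[0,0,0]],
  [[0,0.126,0.156],[0,0,0]],
  [[0,0.143,0.175],[0,0,0]],
])

```text
t: 12.62
ee_pos: [549.9, -66.7, 214.2]
orientation: [-2.403, -2.023, 0.001]
ft_force: [-2.2, 0.9, 1.7]
width: 0.2
```

move_arm([
  [[0,0.021,0.025],[0,0,0]],
  [[0,0.04,0.052],[0,0,0]],
  [[0,0.058,0.079],[0,0,0]],
  [[0,0.075,0.107],[0,0,0]],
  [[0,0.09,0.136],[0,0,0]],
])

```text
t: 13.25
ee_pos: [563.4, -69.2, 193.7]
orientation: [-2.403, -2.023, 0.0]
ft_force: [-2.6, 0.6, 1.3]
width: 0.5
```

```bash
python3 - <<'E'
from look import *
from plan import *
for c in ['side']:
    im=save(c,c+'7.png'); p=cv2.imread(f'pics/{c}7.png')
    u,v=(350,205)
    cv2.imwrite(f'pics/{c}7c.png',cv2.resize(p[v-65:v+65,u-80:u+80],(640,520),interpolation=cv2.INTER_CUBIC))
    for n in ['strap_end','lever_end','lever_pivot','upper_mould_mid']:
        print(c,n,[(np.array(d['location']).round(1),round(d['p'],2)) for d in ctrl.pinpoint(c,n)[:1]])
o=ctrl.get_obs();print(o['t'],o['ee_pos'],yaw_of(o['orientation']),o['ft_force'],lev(.39))
E
```

```text
side strap_end [(array([399. , -36.6, 126. ]), 0.77)]
side lever_end [(array([588.8, -69.8, 195.5]), 0.47)]
side lever_pivot [(array([487. , -58.9, 148.5]), 0.56)]
side upper_mould_mid [(array([481.7, -52.9,  75.2]), 0.63)]
13.5 [563.96873611 -69.33645559 194.14685504] 80.1678024283026 [-0.05597291  0.1471046   0.12195887] [np.float64(562.7623832789623), np.float64(-69.51270878479536), np.float64(193.732828101071), 80]
```

View pics/side7c.png

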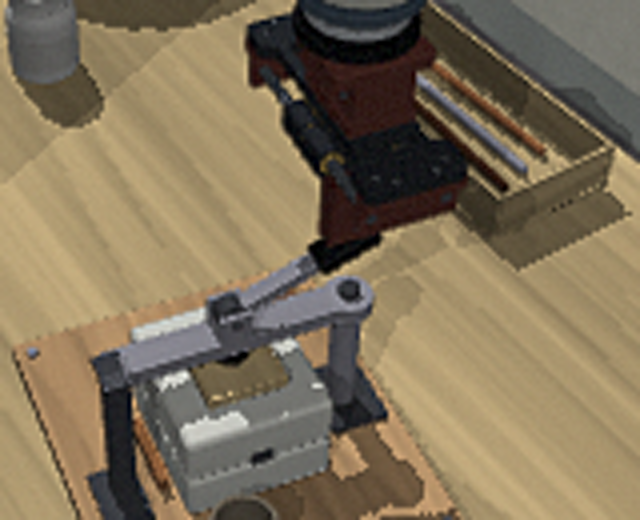

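Lever is following (end at about crop (375,240)). Continuing the arc.

move_arm([
  [[0,0.014,0.03],[0,0,0]],
  [[0,0.026,0.06],[0,0,0]],
  [[0,0.037,0.091],[0,0,0]],
  [[0,0.046,0.122],[0,0,0]],
  [[0,0.054,0.154],[0,0,0]],
])

```text
t: 14.12
ee_pos: [571.9, -70.7, 170.8]
orientation: [2.403, 2.023, 0.001]
ft_force: [1.8, -0.6, 3.5]
width: 0.7
```

move_arm([
  [[0,0.004,0.019],[0,0,0]],
  [[0,0.007,0.039],[0,0,0]],
  [[0,0.01,0.058],[0,0,0]],
  [[0,0.012,0.078],[0,0,0]],
  [[0,0.013,0.091],[0,0,0]],
])

```text
t: 14.75
ee_pos: [573.5, -70.9, 157.2]
orientation: [2.403, 2.023, 0.0]
ft_force: [2.2, -1.0, 10.2]
width: 0.5
```

move_arm([
  [[0,0,0.007],[0,0,0]],
  [[0,0,0.014],[0,0,0]],
  [[0,0,0.02],[0,0,0]],
  [[0,0,0.02],[0,0,0]],
  [[0,0,0.02],[0,0,0]],
])

```text
t: 15.38
ee_pos: [573.6, -70.9, 156.8]
orientation: [2.403, 2.023, 0.001]
ft_force: [-5.6, 0.3, 23.9]
width: 0.6
```

move_arm([
  [[0,0,-0.05],[0,0,0]],
  [[0,0,-0.2],[0,0,0]],
  [[0,0,-0.4],[0,0,0]],
  [[0,0,-0.7],[0,0,0]],
  [[0,0,-1.0],[0,0,0]],
])

```text
t: 16.0
ee_pos: [572.0, -70.5, 304.4]
orientation: [-2.401, -2.021, 0.003]
ft_force: [-0.0, 0.0, -0.5]
width: 0.7
```

move_arm([
  [[0.2,-0.1,0],[0,0,0]],
  [[0.4,-0.2,0],[0,0,0]],
  [[0.6,-0.3,0],[0,0,0]],
  [[0.8,-0.4,0],[0,0,0]],
  [[1.0,-0.5,0],[0,0,0]],
])

```text
t: 16.62
ee_pos: [523.5, 90.7, 303.3]
orientation: [-2.402, -2.022, 0.004]
ft_force: [0.3, -0.3, -0.0]
width: 0.5
```

```bash
python3 - <<'E'
from look import *
from plan import *
for c in ['side','top']:
    im=save(c,c+'8.png'); p=cv2.imread(f'pics/{c}8.png')
    u,v=(335,235) if c=='side' else (330,195)
    cv2.imwrite(f'pics/{c}8c.png',cv2.resize(p[v-65:v+65,u-80:u+80],(640,520),interpolation=cv2.INTER_CUBIC))
    for n in ['strap_end','lever_end','lever_pivot','upper_mould_mid','test_cup','wood_knife']:
        print(c,n,[(np.array(d['location']).round(1),round(d['p'],2)) for d in ctrl.pinpoint(c,n)[:1]])
o=ctrl.get_obs();print(o['t'],o['ee_pos'],yaw_of(o['orientation']),o['ft_force'])
E
```

```text
side strap_end [(array([397.6, -32.3, 126.7]), 0.58)]
side lever_end [(array([597.4, -72.9, 152. ]), 0.53)]
side lever_pivot [(array([486.3, -57.6, 146.8]), 0.53)]
side upper_mould_mid [(array([483.1, -54.1,  76.1]), 0.63)]
side test_cup [(array([ 434.7, -155.5,   14.6]), 0.57)]
side wood_knife [(array([484.3, -59. , 147.7]), 0.42)]
top strap_end [(array([398.9, -40.2, 126.9]), 0.63)]
top lever_end [(array([598.5, -76.8, 151.5]), 0.59)]
top lever_pivot [(array([ 428. , -426.8,   -1.8]), 0.43)]
top upper_mould_mid [(array([488.8, -53.7,  80.2]), 0.65)]
top test_cup [(array([ 435.4, -153.3,   17.1]), 0.46)]
top wood_knife []
17.325 [525.08368276  89.37344859 304.26707811] 80.13993703904912 [ 0.14088243  0.3315309  -0.07217274]
```

View pics/side8c.png

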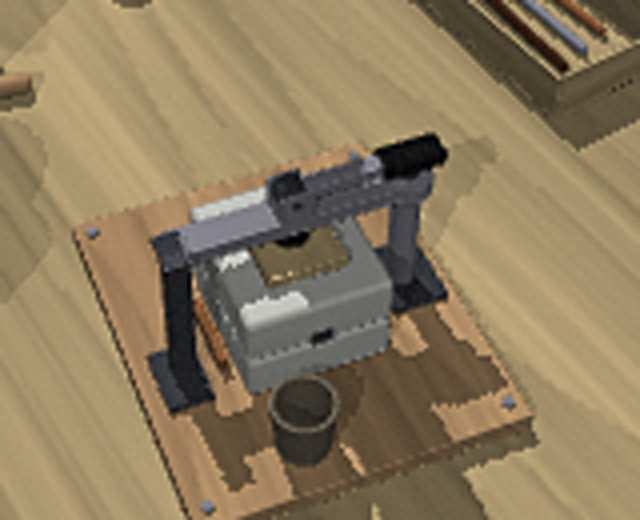

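View pics/top8c.png

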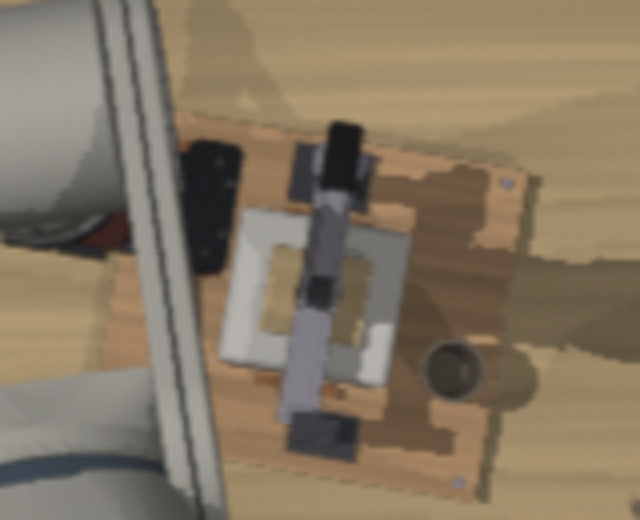

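```bash
python3 -c "
from workcell import ctrl
print(ctrl.close_job())"
```

```text
the job is handed in; nothing more can be done
None
```

I swung the strap home against its keeper with the back of the closed fingers, then pushed the cam lever down along its arc to its stop. I then moved the arm clear and handed the job in at about 17.3 s.

**Strap:** it hit the hard stop. The force rose to about 29 N and the finger moved only 0.3 mm more. In the last pictures the strap's end is under the keeper's lip. The line from strap end to lever end is at about -10.4°, against -10.3° measured for the frame.

**Lever:** it stopped with the fingertips at 156.8 mm, against the stated 157 mm, with about 24 N on the wrist. The last pictures show it level, with its end at about 152 mm.

**Upper mould half:** its position agrees with the start within the 4 mm accuracy of the networks, and the two halves look flush in the side view.

**Bystanders:** the cup reads within about 3 mm of where it started. The knife was largely hidden by the arm and strap in the last pictures. The networks gave no usable position for it, so it is not confirmed at the end. I did not re-check the jars, brush, scraper disc or block by measurement. The fingers stayed at least 117 mm above the bench, higher than any of these things.

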